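# Fit a filter cartridge and close the canister

## Robot

A 6-joint arm with a two-finger parallel gripper is mounted at the origin on a cart in front of the work surface, level with it; the furniture and walls round the work are solid. World frame = base frame: x ahead of the robot, y to its left, z up, the work surface at z = 0. Lengths are in m, angles in degrees, forces in N, time in s.
With the tool pointing down it reaches from about 0.4 to 0.925 m from the base axis. Payload 12.5 kg.
Tool frame: the origin (TCP) lies midway between the tips of the shut fingers; the grasp point (between the pads) lies behind it (tcp_to_grasp is the z of the grasp point in the tool frame, in m); z points along the fingers, y is the line along which they close (so a half turn about z gives the same grasp; the last joint's range is limited). The gripper opens to 95 mm and grips with 3 to 60 N. Pads are 20 mm wide; open, the fingers measure 119 mm over their backs; the gripper's body (75 mm by 180 mm) begins 59 mm behind the grasp point.
Start: joints at [-75.493, 28.126, 89.318, -0, 62.55, -6.05], TCP at [0.219, -0.585, 0.179] pointing down, gripper open.
Joint ranges: [-177.58, 177.58], [-47.91, 125.51], [2.72, 160], [-65.01, 245.01], [3.68, 167.84], [-153.87, 153.87]. Speed limits (degrees/s): [127.2, 127.2, 159.86, 180, 180, 180].

## Interface

Orientations are given as a 3x3 rotation matrix whose columns are the frame's x, y, z axes.
In Python, from station import get_obs, capture, get_calibration, hand_in, tcp_to_grasp gives the robot as it stands. The module is installed in compiled form; this text tells all that it offers.
- The arm moves only by the tool play_rows, never from a script. Its argument "motion" is a list of rows, each a list of 5 numbers: the closure, from -1 (fully open) to 1 (shut), then the shift along the tool's x, y, z in m, then the turn about the tool's z in degrees. A call has 1 to 12 rows; each row shifts and turns the commanded pose from where the row before left it, along the tool's axes as they then stand; what a row does not reach is not made up. A row lasts 1/10 s, in which the tool goes at most 50 mm and 8.59 degrees, less where a joint would pass 70% of its speed; a pose out of reach is approached as far as the arm can. A call with a gripper value outside its range is refused whole. The fingers move at their own pace and stop on an object; "newtons" is the grip in N (left out, the last holds). Time passes only in rows, so rows that do not move let the fingers close. It gives the time, the measured TCP pose, the force, the opening and the grip force at its end, in the units of the state.
- get_obs(): the state, without advancing time (a new reading comes with each control period).
- capture(name): name is "side" or "top" or "wrist"; returns the picture (400x640x3 uint8, blue, green, red); there is no depth.
- get_calibration(name): a dict with "fx", "fy", "cx", "cy" (pixels), "origin" and "rotation" of the camera in the world; the wrist camera has in their place "T_tool_cam" (4x4, takes a point from camera to tool coordinates, whose origin is the TCP and whose axes are the flange's). Camera axes: x right, y down, z forward; pixel columns grow to the right and rows downward; lengths in m; the calibration is good to about 2 mm. A picture is of the moment at which its call begins: read the wrist's pose just before it. get_calibration takes no time and is no camera call.
- hand_in(): hands the job in; it is judged then, once.
The state is a dict: "time": time; "joint_positions": joint angles; "joint_velocities": joint speeds; "effort": joint torques, N m; "position": TCP position; "ee_rot": TCP orientation; "force": force on the tool from outside, world axes, zero at the start; "wrist_torque": the same for the moment, N m; "opening": finger opening in m; "finger_force": force on a finger pad.
Only numpy, scipy, OpenCV 4.12 (cv2) and the standard library are available. Lean on these libraries where they do the work, as an engineer would, in place of code of your own. Each camera call takes 0.05 s, during which the arm holds its last target. There are 200 camera calls.

## Task

Fit the tall filter cartridge into the open filter canister: set it down over the upright spindle until it sits fully home on its seat, then put the loose lid on the canister so that it lies level with its whole rim on the canister's edge. Lower both gently rather than dropping them, and leave the short cartridge, the sanding block and the paste jar where they are.

Things in the scene. Friction and masses are not known exactly. Their poses are not given: they have to be found in the camera images.
- canister: Grey open-topped drum fixed to the bench, outer diameter 128 mm, inner 120 mm, rim 94 mm high. Inside, an upright steel spindle, diameter 20 mm, tapered tip, top 82 mm up, rises from a black seat (diameter 40 mm, top 12 mm up). A black hose stub, diameter 26 mm, 34 mm up, sticks out 18 mm on its +x side. Origin: centre of its underside, on the spindle's axis; z up.
- spindle_tip (a point): Centre of the top of the spindle in the canister, 82 mm above the canister's underside and 12 mm below its rim.
- tall_cartridge: Loose spool-shaped filter cartridge standing upright, 72 mm high, about 0.12 kg: black round end caps 62 mm diameter, 9 mm thick, white pleated body 58 mm diameter between them, through hole 24 mm diameter on its axis; both ends alike. Origin: centre of its lower end; z up along its axis. Seated, its lower end is 12 mm above the canister's underside.
- short_cartridge: Bystander: the same kind of cartridge (62 mm diameter) but only 44 mm high, for another machine. Origin: centre of its lower end.
- lid: Loose lid lying on the bench knob up, about 0.2 kg: grey disc 134 mm diameter, 6 mm thick; below it a black plug 114 mm diameter, 6 mm deep, that goes inside the canister's rim; on top a black knob 28 mm diameter, straight from 16 to 44 mm above the origin. Origin: centre of the plug's underside; z up. Seated, its origin is 88 mm above the canister's underside.
- sanding_block: Bystander: wood block wrapped in abrasive paper, 38 x 68 x 25 mm, lying among the things. Origin: centre of its underside.
- paste_jar: Bystander: small white jar with a blue screw top, 55 mm diameter, 54 mm high. Origin: centre of its underside.

How it is judged:
By the outcome, as a careful person would: the job done as asked, in the order asked, and still so for the second after the job is handed in, with the robot touching nothing.
It also fails if it takes over 59 s, if anything falls off the work surface, if the arm or the gripper's body presses on something with over 40 N, if the wrist force passes 120 N, or if a joint passes its speed limit or range.

## Working session

There is one attempt and no reset: what is moved stays moved. The work goes in short steps, Python scripts to look and compute and a tool call to move; the robot and the scene stay as the last step left them, time stands still between calls to the robot, and variables do not carry over. Pictures are saved under pics/ and viewed, at most 10 in all, crops included, and the job is handed in when it is done.

Besides the shell and the picture viewer there is one more tool, called as name(argument=value, ...), one argument or row to a line, values as JSON. play_rows: Moves the arm, as the interface text tells. Its arguments: {"type":"object","properties":{"motion":{"type":"array","items":{"type":"array","items":{"type":"number"}}},"newtons":{"type":"number"}},"required":["motion"]}

```bash
mkdir -p pics
python3 - <<'E'
from station import *
import cv2
o=get_obs();print(o['time'],o['position'],o['ee_rot'],o['opening'],o['force'],tcp_to_grasp)
for n in('side','top','wrist'):
    cv2.imwrite(f'pics/{n}0.png',capture(n));print(n,get_calibration(n))
E
```

```text
0.0 [ 0.21941984 -0.58490854  0.17874077] [[ 9.36315148e-01  3.51160745e-01 -2.74956322e-04]
 [ 3.51160827e-01 -9.36314493e-01  1.11581501e-03]
 [ 1.34384840e-04 -1.14130838e-03 -9.99999340e-01]] 0.09457939839545841 [ 0.15799573 -0.61027959 -0.04058825] -0.0188
side {'fx': 404.1739766212807, 'fy': 404.1739766212807, 'cx': 321.53515587349926, 'cy': 202.67399668771756, 'origin': array([ 0.29501694, -1.08880741,  0.43063124]), 'rotation': array([[ 0.98558512, -0.06621736,  0.15568314],
       [-0.1690205 , -0.42538277,  0.8890903 ],
       [ 0.00735171, -0.90258781, -0.43044302]])}
top {'fx': 387.8738849743447, 'fy': 387.8738849743447, 'cx': 326.13800760339933, 'cy': 197.13602929057888, 'origin': array([ 0.33474489, -0.35406645,  0.91981625]), 'rotation': array([[-0.01098448, -0.99369246,  0.11160033],
       [-0.99979812,  0.01279212,  0.01549424],
       [-0.01682411, -0.11140761, -0.99363237]])}
wrist {'fx': 322.06984080630866, 'fy': 322.06984080630866, 'cx': 324.7726627391604, 'cy': 198.6563237880649, 'T_tool_cam': array([[ 3.59553447e-04, -9.67512251e-01, -2.52823882e-01,
         7.15028512e-02],
       [ 9.99999322e-01,  6.27869083e-04, -9.80594971e-04,
        -2.00048033e-04],
       [ 1.10747795e-03, -2.52823358e-01,  9.67511821e-01,
        -2.06587569e-01],
       [ 0.00000000e+00,  0.00000000e+00,  0.00000000e+00,
         1.00000000e+00]])}
```

View pics/top0.png

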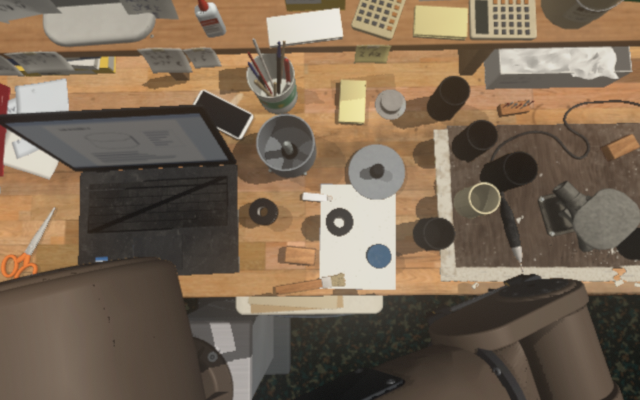

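View pics/side0.png

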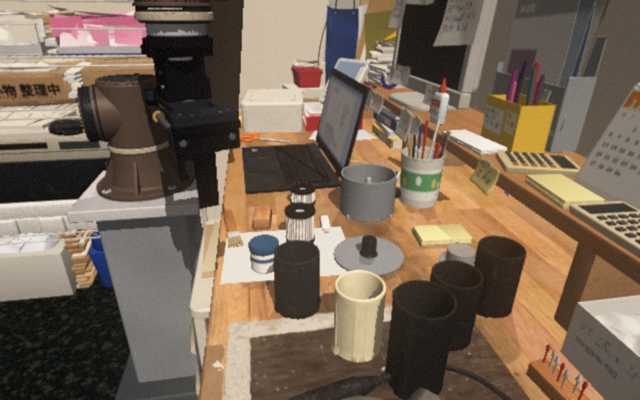

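The top view shows the canister near (287,144), the lid near (377,172), and two cartridges at (263,211) and (339,222). The jar is at (378,256) and the block at (299,254). The side view shows the cartridges at (300,222) and (302,192). I'll enlarge both to get better readings.

Run:
```python
import cv2
t=cv2.imread('pics/top0.png')[105:275,235:415];cv2.imwrite('pics/tc.png',cv2.resize(t,None,fx=3.5,fy=3.5,interpolation=2)[:600])
s=cv2.imread('pics/side0.png')[150:280,215:415];cv2.imwrite('pics/sc.png',cv2.resize(s,None,fx=4,fy=4,interpolation=2))
```

```text
(no output)
```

View pics/tc.png

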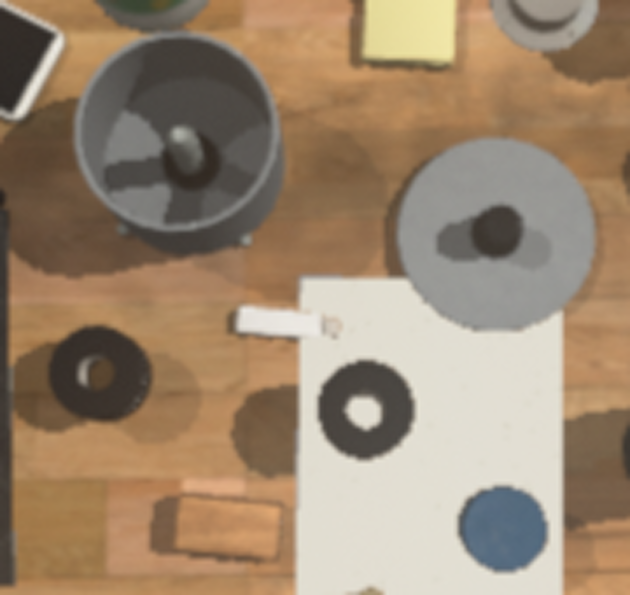

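View pics/sc.png

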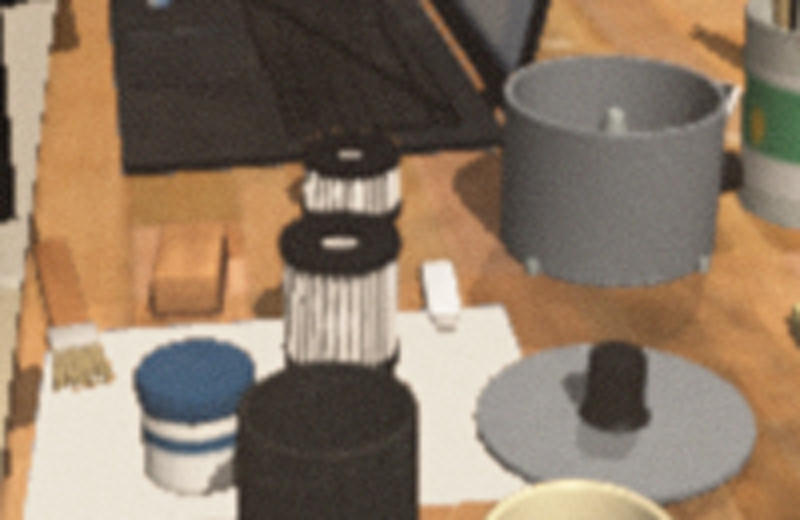

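Top crop: the paper cartridge's top is centred at (366,409), the other at (97,372). The canister rim is centred at (178,131), the spindle tip at (184,135), the lid disc at (497,234) and the knob top at (499,226). Side crop: the cartridge tops are at (340,243) and (350,156), the rim at (615,97), the tip at (615,112), and the knob top at (617,350). Next I'll triangulate these.

```bash
cat > h.py <<'E'
import numpy as np
from station import *
def ray(n,p,obs=None):
    c=get_calibration(n)
    if n=='wrist':
        T=np.eye(4);T[:3,:3]=obs['ee_rot'];T[:3,3]=obs['position'];T=T@c['T_tool_cam'];R=T[:3,:3];o=T[:3,3]
    else: R=c['rotation'];o=c['origin']
    d=R@np.array([(p[0]-c['cx'])/c['fx'],(p[1]-c['cy'])/c['fy'],1]);return o,d/np.linalg.norm(d)
def plane(n,p,z,obs=None):
    o,d=ray(n,p,obs);return o+d*(z-o[2])/d[2]
def tri(rs):
    M=[np.eye(3)-np.outer(d,d) for o,d in rs];return np.linalg.solve(sum(M),sum(m@o for m,(o,d) in zip(M,rs)))
E
python3 - <<'E'
from h import *
np.set_printoptions(precision=4,suppress=True)
T=lambda u,v:(235+u/3.5,105+v/3.5)
S=lambda u,v:(215+u/4,150+v/4)
for n,t,s,z in[('paperC',(366,409),(340,243),.072),('farC',(97,372),(350,156),.044),('rim',(178,131),(615,97),.094),('tip',(184,135),(615,108),.082),('lid',(497,234),(615,420),.012),('knob',(499,226),(617,350),.044)]:
    print(n,tri([ray('top',T(*t)),ray('side',S(*s))]),plane('top',T(*t),z),plane('side',S(*s),z))
E
```

```text
paperC [ 0.3764 -0.3697  0.0678] [ 0.3753 -0.3696  0.072 ] [ 0.3764 -0.3781  0.072 ]
farC [ 0.4037 -0.1951  0.0382] [ 0.4027 -0.1961  0.044 ] [ 0.4027 -0.2084  0.044 ]
rim [ 0.5501 -0.2544  0.0908] [ 0.5487 -0.2546  0.094 ] [ 0.5483 -0.262   0.094 ]
tip [ 0.5492 -0.2575  0.0853] [ 0.5492 -0.257   0.082 ] [ 0.5526 -0.2493  0.082 ]
lid [ 0.4964 -0.4614  0.0096] [ 0.4954 -0.461   0.012 ] [ 0.4959 -0.465   0.012 ]
knob [ 0.4956 -0.4586  0.0465] [ 0.495  -0.4587  0.044 ] [ 0.498  -0.4544  0.044 ]
```

The paper cartridge is the tall one (measured top 68 mm against 38 mm for the other). Tall is at ≈(.376,-.370), canister at ≈(.549,-.256), lid at ≈(.4955,-.460). I'll hover over the tall cartridge with the fingers closing along a diagonal that clears the laptop and pens, then refine with the wrist camera.

play_rows(
  motion=[
    [-1,0.0278,-0.0183,0.0,0],
    [-1,0.0278,-0.0183,0.0,0],
    [-1,0.0278,-0.0183,0.0,0],
    [-1,0.0278,-0.0183,0.0,0],
    [-1,0.0278,-0.0183,0.0,0],
    [-1,0.0278,-0.0183,0.0,0],
    [-1,0.0278,-0.0183,0.0,0],
    [-1,0.0278,-0.0183,0.0,0],
    [-1,0,0,0.01,-8.1],
    [-1,0,0,0.01,-8.1],
    [-1,0,0,0.01,-8.1],
    [-1,0,0,0,0],
  ],
  newtons=20,
)

```text
time: 1.35
position: [0.376, -0.3694, 0.1482]
ee_rot: [[0.707, 0.707, -0.001], [0.707, -0.707, 0.002], [0.0, -0.002, -1.0]]
force: [-0.5, -0.6, -0.8]
opening: 0.0951
finger_force: 0.0
```

```bash
cat > w.py <<'E'
import sys,cv2,pickle
from h import *
o=get_obs();im=capture('wrist');cv2.imwrite(f'pics/{sys.argv[1]}.png',im);pickle.dump(o,open(f'pics/{sys.argv[1]}.pkl','wb'))
np.set_printoptions(precision=4,suppress=True)
print(o['time'],o['position'],o['ee_rot'],o['joint_positions'],o['force'],o['opening'])
E
python3 w.py a
python3 - <<'E'
from h import *
# pens / laptop clearance
print(tri([ray('top',(281,45)),ray('side',(437,110))]),plane('top',(235,165),0.0))
E
```

```text
1.35 [ 0.376  -0.3694  0.1482] [[ 0.7072  0.707  -0.0014]
 [ 0.707  -0.7072  0.0017]
 [ 0.0002 -0.0022 -1.    ]] [-51.678   22.3731 105.0374  -0.0032  52.7158  -6.6679] [-0.4994 -0.6092 -0.8285] 0.09508098823073857
[ 0.69535059 -0.26215222  0.23618236] [ 0.51910284 -0.12013191  0.        ]
```

View pics/a.png

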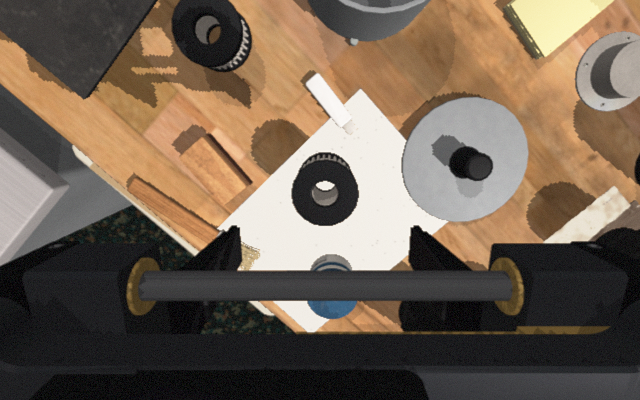

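The wrist image shows the tall cartridge's top cap centred at (325,193), radius 33, with the lid at upper right and the jar below. Next I'll check its position and size.

Run:
```python
from h import *
import pickle,cv2
o=pickle.load(open('pics/a.pkl','rb'))
im=cv2.imread('pics/a.png');g=cv2.cvtColor(im,6)
# refine: dark ring edges along lines through the guess
c=(325,193)
print(g[c[1],280:370].tolist());print(g[145:240,c[0]].tolist())
p=plane('wrist',c,.072,o);print(p,np.array(o['ee_rot']).T@(p-o['position']))
for e in((292,193),(358,193),(325,226)):print(np.linalg.norm(plane('wrist',e,.072,o)-p))
# lid
print(plane('wrist',(465,159),.012,o))
```

```text
[238, 238, 238, 237, 239, 239, 240, 238, 239, 241, 242, 156, 49, 37, 34, 39, 35, 33, 34, 34, 28, 35, 34, 30, 39, 36, 34, 33, 41, 33, 52, 62, 141, 118, 93, 97, 94, 100, 97, 96, 98, 99, 99, 97, 97, 104, 96, 95, 99, 98, 101, 96, 100, 96, 96, 96, 97, 86, 53, 32, 37, 31, 34, 36, 36, 34, 37, 40, 37, 39, 36, 42, 36, 40, 42, 41, 44, 45, 90, 227, 242, 237, 241, 239, 240, 239, 240, 240, 239, 240]
[239, 238, 239, 239, 238, 241, 244, 131, 37, 36, 54, 55, 60, 112, 84, 37, 35, 37, 38, 32, 31, 36, 33, 43, 38, 35, 46, 37, 33, 28, 37, 34, 37, 38, 28, 84, 237, 243, 240, 239, 238, 240, 238, 241, 243, 124, 48, 88, 104, 95, 101, 98, 97, 99, 120, 129, 131, 132, 132, 139, 91, 39, 28, 37, 36, 34, 30, 37, 39, 33, 34, 31, 30, 34, 34, 34, 31, 33, 33, 27, 82, 235, 241, 239, 238, 238, 239, 239, 237, 239, 239, 238, 239, 238, 238]
[ 0.37801661 -0.36715202  0.072     ] [3.04134689e-03 1.19361118e-05 7.62381688e-02]
0.02982172723419235
0.029802999807927857
0.03150556735501423
[ 0.49944866 -0.45626711  0.012     ]
```

play_rows(
  motion=[
    [-1,0,0,-0.022,0],
    [-1,0.029,0.006,0,0],
    [-1,0.029,0.006,0,0],
    [-1,0.029,0.006,0,0],
    [-1,0.029,0.006,0,0],
    [-1,0.029,0.006,0,0],
    [-1,0.029,0.006,0,0],
    [-1,0.029,0.006,0,0],
    [-1,0,0,0,0],
    [-1,0,0,0,0],
  ],
)

```text
time: 2.4
position: [0.5499, -0.2564, 0.1715]
ee_rot: [[0.71, 0.704, -0.0], [0.704, -0.71, -0.0], [-0.0, 0.0, -1.0]]
force: [-0.7, -0.6, -1.5]
opening: 0.0949
finger_force: 0.0
```

```bash
python3 w.py b; python3 -c "
import cv2
cv2.imwrite('pics/bc.png',cv2.resize(cv2.imread('pics/b.png')[90:290,200:450],None,fx=3,fy=3,interpolation=2))"
```

```text
2.4 [ 0.5499 -0.2564  0.1715] [[ 0.7102  0.704  -0.0001]
 [ 0.704  -0.7102 -0.0002]
 [-0.0002  0.0001 -1.    ]] [-31.2317  27.0738  92.5294  -0.0141  60.3966  14.0242] [-0.7035 -0.5743 -1.5476] 0.09485751280932937
```

View pics/bc.png

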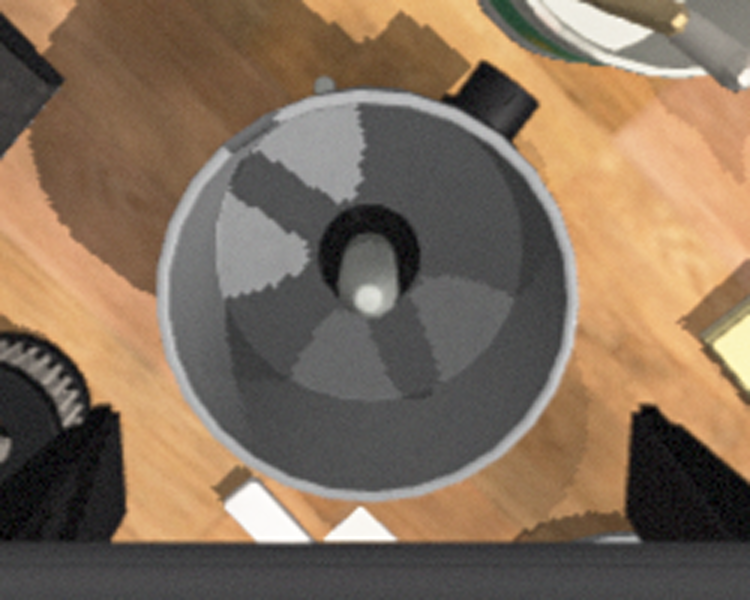

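The wrist crop shows the rim spanning u 158–578 and v 90–498, so it's centred at (368,294). The spindle tip is at (369,298).

Run:
```python
from h import *
import pickle
np.set_printoptions(precision=4,suppress=True)
a=pickle.load(open('pics/a.pkl','rb'));b=pickle.load(open('pics/b.pkl','rb'))
t=plane('wrist',(324.8,192.6),.072,a)
C=lambda u,v:(200+(u+.0)/3,90+v/3)
for q,z in(((368,294),.094),((369,298),.082)):
    p=plane('wrist',C(*q),z,b);print(p,p-t,np.array(b['ee_rot']).T@(p-b['position']))
r=plane('wrist',C(368,294),.094,b)
for e in((158,294),(578,294),(368,90),(368,498)):print(np.linalg.norm(plane('wrist',C(*e),.094,b)-r))
R=np.array(b['ee_rot']);print(t,'to tall tool-frame',R.T@(t-b['position']))
```

```text
[ 0.5536 -0.2498  0.094 ] [0.1755 0.117  0.022 ] [ 0.0074 -0.0021  0.0775]
[ 0.5509 -0.2527  0.082 ] [0.1728 0.114  0.01  ] [ 0.0034 -0.0019  0.0895]
0.06328227845036344
0.06326171513346533
0.05971664817969415
0.0666217352921757
[ 0.3782 -0.3668  0.072 ] to tall tool-frame [-0.1996 -0.0425  0.0996]
```

Corrected for perspective, rim and tip agree, so the spindle is at ≈(.551,-.2525) in the wrist camera's frame. The displacement from tall cartridge to spindle is ≈(.173,.114). Next is the grasp.

play_rows(
  motion=[
    [-1,-0.0288,-0.0061,0,0],
    [-1,-0.0288,-0.0061,0,0],
    [-1,-0.0288,-0.0061,0,0],
    [-1,-0.0288,-0.0061,0,0],
    [-1,-0.0288,-0.0061,0,0],
    [-1,-0.0288,-0.0061,0,0],
    [-1,-0.0289,-0.0059,0,0],
    [-1,0,0,0.03,0],
    [-1,0,0,0.03,0],
    [-1,0,0,0.03,0],
    [-1,0,0,0.025,0],
    [-1,0,0,0.015,0],
  ],
)

```text
time: 3.65
position: [0.3754, -0.3688, 0.04]
ee_rot: [[0.711, 0.703, -0.001], [0.703, -0.711, 0.001], [0.0, -0.002, -1.0]]
force: [-0.0, -0.1, 0.6]
opening: 0.0949
finger_force: 0.0
```

play_rows(
  motion=[
    [-0.5,0,0,0,0],
    [-0.3,0,0,0,0],
    [-0.1,0,0,0,0],
    [0.1,0,0,0,0],
    [0.1,0,0,0,0],
    [0.1,0,0,0,0],
  ],
  newtons=20,
)

```text
time: 4.25
position: [0.377, -0.3689, 0.0418]
ee_rot: [[0.709, 0.705, 0.0], [0.705, -0.709, -0.001], [-0.0, 0.001, -1.0]]
force: [-0.3, -0.1, -0.6]
opening: 0.0526
finger_force: 0.0
```

The opening is below 58 mm with no pad force, so I'll look before going on.

```bash
python3 w.py c
python3 - <<'E'
import cv2,numpy as np
from station import capture
w=cv2.imread('pics/c.png');s=capture('side');cv2.imwrite('pics/s1.png',s)
v=np.vstack([cv2.resize(s[110:260,200:400],(533,400)),np.zeros((0,533,3),np.uint8)])
cv2.imwrite('pics/cc.png',np.hstack([v,cv2.resize(w[60:350,220:420],(267,400))]))
E
```

```text
4.25 [ 0.377  -0.3689  0.0418] [[ 0.7089  0.7053  0.0005]
 [ 0.7053 -0.7089 -0.0006]
 [-0.0001  0.0008 -1.    ]] [-51.5514  31.1348 110.7673  -0.0035  38.0525  -6.405 ] [-0.3252 -0.0811 -0.5822] 0.05262114319873889
```

View pics/cc.png

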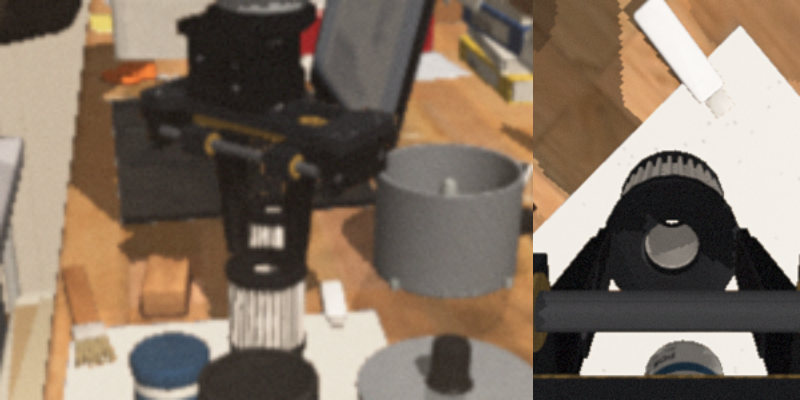

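Run:
```python
from h import *
import pickle
np.set_printoptions(precision=4,suppress=True)
o=get_obs();print(o['opening'],o['finger_force'],o['effort'])
def proj(n,p):
    c=get_calibration(n);q=c['rotation'].T@(np.array(p)-c['origin']);return q[0]/q[2]*c['fx']+c['cx'],q[1]/q[2]*c['fy']+c['cy']
P=o['position'];R=o['ee_rot']
for s in(-.031,0,.031):
    for z in(0,-.0188):
        u,v=proj('side',P+R@np.array([0,s,z]));print(s,z,(u-200)*533/200,(v-110)*400/150)
for z in(.044,.072):
    p=plane('wrist',(322.6,235.5),z,o);print(p,R.T@(p-P))
```

```text
0.04616366090383682 0.0 [ -0.0222 -55.4177 -16.4537   0.0478   0.0465   0.0013]
-0.031 0 234.97843265859007 287.84120688296036
-0.031 -0.0188 234.28386349586674 266.1593045765139
0 0 266.40253974782235 299.0052072142423
0 -0.0188 266.0070299651955 277.00373330860805
0.031 0 299.08764852599575 310.61720192236083
0.031 -0.0188 299.016129765914 288.28775284825815
[ 0.3706 -0.3729  0.044 ] [-0.0074 -0.0016 -0.0025]
[ 0.3784 -0.3654  0.072 ] [ 0.0034 -0.0014 -0.0305]
```

The side view shows the finger tips ending above and behind the cartridge top, about 35 mm short of the TCP I assumed. They are closing on air. I'll back up, shut them in free air and see where the tips really lie.

play_rows(
  motion=[
    [-0.1,0,0,-0.03,0],
    [-0.1,0,0,-0.04,0],
    [0.3,0,0,-0.03,0],
    [0.3,0,0,0,0],
    [0.3,0,0,0,0],
  ],
)

```text
time: 4.85
position: [0.3769, -0.3687, 0.1416]
ee_rot: [[0.709, 0.705, 0.001], [0.705, -0.709, -0.001], [-0.0, 0.001, -1.0]]
force: [0.4, 0.1, -0.6]
opening: 0.0356
finger_force: 0.0
```

```bash
cat > ss.py <<'E'
import sys,cv2
from h import *
n=sys.argv[1];o=get_obs();s=capture('side');w=capture('wrist');cv2.imwrite(f'pics/{n}s.png',s);cv2.imwrite(f'pics/{n}w.png',w)
def proj(nm,p):
    c=get_calibration(nm);q=c['rotation'].T@(np.array(p)-c['origin']);return int(q[0]/q[2]*c['fx']+c['cx']),int(q[1]/q[2]*c['fy']+c['cy'])
P=o['position'];R=o['ee_rot'];print(o['opening'],P,o['finger_force'])
u,v=proj('side',P);print('TCP side px',u,v)
for z in(0,-.0188):cv2.circle(s,proj('side',P+R@np.array([0,0,z])),1,(0,0,255),-1)
s=s[max(v-70,0):max(v-70,0)+120,u-60:u+60]
cv2.imwrite(f'pics/{n}v.png',np.hstack([cv2.resize(s,(390,390)),cv2.resize(w[100:300,220:420],(390,390))]))
print('crop origin',u-60,max(v-70,0),'x3.25')
E
python3 ss.py d
```

```text
0.03562233278618676 [ 0.37691798 -0.36874227  0.14159094] 0.0
TCP side px 299 176
crop origin 239 106 x3.25
```

View pics/dv.png

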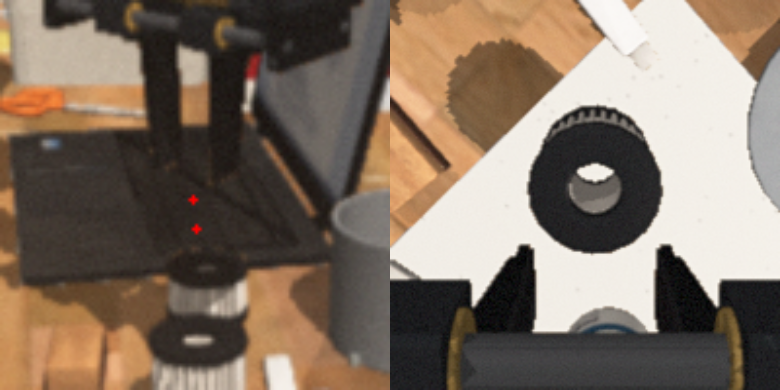

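The red marks are the reported TCP at (196,229) and grasp point at (193,200) in the crop. The real tips sit around (194,176), about 34 mm behind the reported TCP. The wrist view agrees, giving 33–36 mm. So the tips are at reported z + 0.034, and I'll regrasp lower, opening first.

play_rows(
  motion=[
    [-1,0,0,0,0],
    [-1,0,0,0,0],
    [-1,0,0,0,0],
    [-1,0,0,0,0],
    [-1,0,0,0.005,0],
    [-1,0,0,0.02,0],
    [-1,0,0,0.025,0],
    [-1,0,0,0.02,0],
  ],
)

```text
time: 5.75
position: [0.3767, -0.3685, 0.07]
ee_rot: [[0.709, 0.705, -0.0], [0.705, -0.709, 0.0], [-0.0, -0.0, -1.0]]
force: [0.4, -0.5, 0.1]
opening: 0.092
finger_force: 0.0
```

play_rows(
  motion=[
    [-1,0,0,0.015,0],
    [-1,0,0,0.015,0],
    [-1,0,0,0.015,0],
    [-1,0,0,0.01,0],
    [-1,0,0,0.006,0],
    [-1,0,0,0,0],
  ],
)

```text
time: 6.35
position: [0.3767, -0.3686, 0.0098]
ee_rot: [[0.709, 0.705, -0.001], [0.705, -0.709, 0.001], [0.0, -0.001, -1.0]]
force: [-0.2, -0.5, -0.4]
opening: 0.095
finger_force: 0.0
```

play_rows(
  motion=[
    [0,0,0,0,0],
    [0,0,0,0,0],
    [0,0,0,0,0],
    [0,0,0,0,0],
    [0,0,0,0,0],
    [0,0,0,0,0],
    [0,0,0,0,0],
  ],
  newtons=20,
)

```text
time: 7.05
position: [0.377, -0.3689, 0.0105]
ee_rot: [[0.709, 0.705, 0.0], [0.705, -0.709, -0.0], [-0.0, 0.0, -1.0]]
force: [-0.7, -0.2, 3.5]
opening: 0.0605
finger_force: 20.0
```

Gripped: opening 60.5 mm at 20 N. Now lift and carry it over the spindle.

play_rows(
  motion=[
    [0,0,0,-0.01,0],
    [0,0,0,-0.025,0],
    [0,0,0,-0.035,0],
    [0,0,0,-0.035,0],
    [0,0,0,-0.015,0],
  ],
)

```text
time: 7.55
position: [0.3774, -0.3694, 0.1338]
ee_rot: [[0.709, 0.705, 0.002], [0.705, -0.709, -0.003], [-0.0, 0.004, -1.0]]
force: [0.2, 0.2, -0.8]
opening: 0.0608
finger_force: 20.0
```

play_rows(
  motion=[
    [0,0.01,0.002,0,0],
    [0,0.025,0.005,0,0],
    [0,0.03,0.006,0,0],
    [0,0.03,0.006,0,0],
    [0,0.03,0.006,0,0],
    [0,0.03,0.006,0,0],
    [0,0.025,0.005,0,0],
    [0,0.015,0.003,0,0],
    [0,0.0082,0.0015,0,0],
    [0,0,0,0,0],
    [0,0,0,0,0],
  ],
)

```text
time: 8.65
position: [0.5488, -0.2544, 0.1301]
ee_rot: [[0.709, 0.705, -0.001], [0.705, -0.709, 0.0], [-0.0, -0.001, -1.0]]
force: [0.7, 0.2, -1.3]
opening: 0.0608
finger_force: 20.0
```

```bash
python3 w.py e
python3 - <<'E'
from h import *
import cv2
im=cv2.imread('pics/e.png');s=capture('side');cv2.imwrite('pics/es.png',s)
cv2.imwrite('pics/ev.png',np.hstack([cv2.resize(im[60:280,210:430],(400,400)),cv2.resize(s[60:220,300:460],(400,400))]))
o=get_obs();R=o['ee_rot'];P=o['position']
for n,t in(('wrist',(.5510,-.2525)),):print(R.T@(np.array([*t,0])-P))
print(o['finger_force'],o['force'])
E
```

```text
8.65 [ 0.5488 -0.2544  0.1301] [[ 0.7091  0.7051 -0.0007]
 [ 0.7051 -0.7091  0.0001]
 [-0.0004 -0.0006 -1.    ]] [-31.1202  29.4943  95.3567  -0.016   55.1863  14.0501] [ 0.715   0.1694 -1.3264] 0.060841510806296746
[ 3.20692064e-03 -2.25889402e-05  1.30331762e-01]
19.999757618643343 [-0.92635525 -0.5601125  -1.12813159]
```

View pics/ev.png

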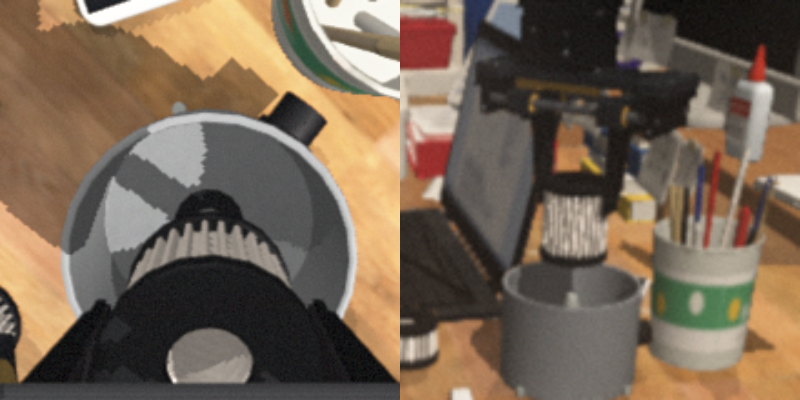

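The cartridge hangs upright between the fingers over the canister. The wrist crop shows its hole at about (209,360), and the side crop shows it above the tip. I'll nudge 1 mm and lower in steps, watching the force.

play_rows(
  motion=[
    [0,0.001,0,0.008,0],
    [0,0,0,0.012,0],
    [0,0,0,0.01,0],
    [0,0,0,0.005,0],
    [0,0,0,0.005,0],
    [0,0,0,0.005,0],
    [0,0,0,0.003,0],
    [0,0,0,0,0],
  ],
)

```text
time: 9.55
position: [0.5501, -0.2534, 0.082]
ee_rot: [[0.709, 0.705, -0.0], [0.705, -0.709, 0.0], [-0.0, -0.0, -1.0]]
force: [-1.4, -0.2, -0.6]
opening: 0.0607
finger_force: 20.0
```

play_rows(
  motion=[
    [0,0,0,0.005,0],
    [0,0,0,0.006,0],
    [0,0,0,0.006,0],
    [0,0,0,0.006,0],
    [0,0,0,0.003,0],
    [0,0,0,0,0],
  ],
)

```text
time: 10.15
position: [0.55, -0.2533, 0.0557]
ee_rot: [[0.709, 0.705, -0.001], [0.705, -0.709, 0.0], [-0.0, -0.001, -1.0]]
force: [0.8, -0.6, -1.2]
opening: 0.0605
finger_force: 20.0
```

Past the taper with no side force, so continue to the seat at reported z ≈ 0.0225.

play_rows(
  motion=[
    [0,0,0,0.006,0],
    [0,0,0,0.006,0],
    [0,0,0,0.006,0],
    [0,0,0,0.005,0],
    [0,0,0,0.003,0],
    [0,0,0,0.003,0],
    [0,0,0,0.002,0],
    [0,0,0,0,0],
  ],
)

```text
time: 10.95
position: [0.5501, -0.2534, 0.0251]
ee_rot: [[0.709, 0.705, -0.0], [0.705, -0.709, 0.0], [-0.0, -0.0, -1.0]]
force: [0.7, -0.2, -1.2]
opening: 0.0603
finger_force: 20.0
```

play_rows(
  motion=[
    [0,0,0,0.001,0],
    [0,0,0,0.001,0],
    [0,0,0,0.001,0],
    [0,0,0,0,0],
  ],
)

```text
time: 11.35
position: [0.5503, -0.2535, 0.0225]
ee_rot: [[0.709, 0.705, 0.0], [0.705, -0.709, -0.0], [0.0, 0.0, -1.0]]
force: [-0.7, 0.3, 1.6]
opening: 0.0603
finger_force: 20.0
```

play_rows(
  motion=[
    [0,0,0,0.001,0],
    [0,0,0,0,0],
  ],
)

```text
time: 11.55
position: [0.5503, -0.2535, 0.0225]
ee_rot: [[0.709, 0.705, 0.001], [0.705, -0.709, -0.0], [0.0, 0.001, -1.0]]
force: [-3.9, 2.3, 11.7]
opening: 0.0605
finger_force: 20.0
```

Contact at 11.7 N at the expected height, so it's seated. I'll release with a small opening inside the drum, then go up.

play_rows(
  motion=[
    [-0.3,0,0,-0.001,0],
    [-0.4,0,0,0,0],
    [-0.48,0,0,0,0],
    [-0.48,0,0,0,0],
    [-0.48,0,0,0,0],
  ],
)

```text
time: 12.05
position: [0.5502, -0.2534, 0.0222]
ee_rot: [[0.709, 0.705, -0.0], [0.705, -0.709, -0.0], [-0.0, -0.0, -1.0]]
force: [0.2, 0.1, -0.1]
opening: 0.0702
finger_force: 0.0
```

play_rows(
  motion=[
    [-0.48,0,0,-0.01,0],
    [-0.48,0,0,-0.03,0],
    [-0.48,0,0,-0.04,0],
    [-0.48,0,0,-0.04,0],
    [-0.48,0,0,-0.03,0],
    [-0.48,0,0,0,0],
  ],
)

```text
time: 12.65
position: [0.5518, -0.2543, 0.1775]
ee_rot: [[0.709, 0.705, 0.007], [0.705, -0.709, -0.004], [0.002, 0.008, -1.0]]
force: [-0.8, -0.7, -0.8]
opening: 0.07
finger_force: 0.0
```

```bash
python3 w.py f
```

```text
12.65 [ 0.5518 -0.2543  0.1775] [[ 0.7088  0.7054  0.0066]
 [ 0.7054 -0.7088 -0.004 ]
 [ 0.0019  0.0075 -1.    ]] [-30.9683  26.6093  92.3529  -0.0011  60.593   14.1678] [-0.7818 -0.6918 -0.7859] 0.07000749211517544
```

play_rows(
  motion=[
    [-0.48,-0.0225,0.0135,0,0],
    [-0.48,-0.0225,0.0135,0,0],
    [-0.48,-0.0225,0.0135,0,0],
    [-0.48,-0.0225,0.0135,0,0],
    [-0.48,-0.0225,0.0135,0,0],
    [-0.48,-0.0225,0.0135,0,0],
    [-0.48,-0.0225,0.0135,0.01,0],
    [-0.48,-0.0225,0.0135,0.02,0],
    [-0.48,0,0,0,0],
    [-0.48,0,0,0,0],
  ],
)

```text
time: 13.7
position: [0.4982, -0.4566, 0.1411]
ee_rot: [[0.71, 0.705, -0.002], [0.705, -0.71, 0.002], [0.0, -0.003, -1.0]]
force: [-0.6, 0.4, -0.6]
opening: 0.0704
finger_force: 0.0
```

```bash
python3 w.py g
python3 - <<'E'
import cv2,numpy as np
g=cv2.cvtColor(cv2.imread('pics/g.png'),6)[60:250,200:450]
# coarse intensity map for reading knob/disc
for y in range(0,190,8):print(60+y,' '.join('%3d'%v for v in g[y,::6]))
E
```

```text
13.7 [ 0.4982 -0.4566  0.1411] [[ 0.7095  0.7047 -0.0017]
 [ 0.7047 -0.7095  0.002 ]
 [ 0.0002 -0.0026 -1.    ]] [-48.1018  34.4221  83.8317   0.0072  61.8962  -2.9083] [-0.5654  0.3534 -0.6245] 0.07044565059716262
60  52  56  57  59  56  51 101 102 121 132 120 117 115 115 111 116 117 113 138 140 148 159 155 159 163 154 159 172 106 124 237 239 240 241 241 242 243 172 148 154 174 181
68  82  87  66  63  65 121 120 120 113 118 114 113 110 103 107 109 107 112 119 136 146 154 160 156 158 154 158 153 164  91 119 240 239 241 243 198 163 169 200 178 172 156
76  69  68  66  66  63 133 117 118 121 119 122 114 104 106 107  95 113 109 123 123 131 149 160 157 159 161 151 149 151 158  71 220 241 243 171 170 190 190 189 202 179 179
84  73  70  69  61  61  64 115 119 127 122 124 112 109 111 101  97  99 105 115 127 134 145 163 161 170 172 163 148 143 141 160 128 145 151 157 197 194 200 192 143 177 173
92  74 141 132  69  61  65  68 132 127 126 126 117 118 113 112 109 104 106 120 127 130 138 144 153 151 150 167 146 148 154 148 150 138 173 184 189 191 191 188 176 176  77
100 141 141 138 138  71  69  7
[... 2537 characters left out ...]
  75  79  75
220 238 240 240 238 240 238 240 239 239 240 241 240 239 164 163 165 165 164 166 165 167 172 142 153 169 172 166 171 174 173 132 156 142 156  95  94  65  66  76  74  76  76
228 239 239 240 238 240 240 239 239 240  16  29 240 239 239 159 162 163 163 167 166 165 169 166 169 172 175 171 173 158 149 143 149   3  61 101  85  74  76  72  81  76  73
236 238 239 238 240 239 239 238 100   1   9  25 240 240 240 240 241 160 166 160 167 167 168 167 172 166 173 168 129 155 154 144 151  22  10  13  85  80  75  77  72  78  86
244 212 239 239 240 240 239  24  18  17  14  30 238 240 239 240 240 242 241 240 239 158 162 158 134 137 162 161 160 149 157 154 157  11  21   1  13  49  78  79  86 223 228
```

Run:
```python
from h import *
import cv2,pickle
from scipy.optimize import least_squares
np.set_printoptions(precision=4,suppress=True)
o=pickle.load(open('pics/g.pkl','rb'));R=np.array(o['ee_rot']);P=o['position']
g=cv2.cvtColor(cv2.imread('pics/g.png'),6).astype(float)
m=(g[150:225,290:360]<60).astype(np.uint8);n,l,st,c=cv2.connectedComponentsWithStats(m)
k=1+st[1:,4].argmax();x,y,w,h,a=st[k];print('knob',x+290,y+150,w,h)
ys,xs=np.where(l==k)
for r in range(y,y+h,3):q=xs[ys==r];print(r+150,q.min()+290,q.max()+290)
# disc outline: lower-left and upper boundary points by gradient along rays, fit circle on plane z=.012
c0=np.array([325.,184.]);pts=[]
for t in np.radians(np.arange(0,360,6)):
    d=np.array([np.cos(t),np.sin(t)]);s=np.arange(45,85,.5)
    v=cv2.remap(g.astype(np.float32),(c0[0]+s*d[0]).astype(np.float32)[None],(c0[1]+s*d[1]).astype(np.float32)[None],1)[0]
    e=np.abs(v[4:]-v[:-4]);i=e.argmax()
    if e[i]>20:pts.append(c0+s[i+2]*d)
W=np.array([plane('wrist',p,.012,o)[:2] for p in pts])
f=least_squares(lambda q:np.hypot(*(W-q[:2]).T)-q[2],[.498,-.457,.067],loss='soft_l1',f_scale=.0008)
print('disc',f.x,len(W),np.median(abs(f.fun)))
print('tool',R.T@(np.array([*f.x[:2],.012])-P))
kc=(x+290+(w-1)/2,y+150+h-14.5);p=plane('wrist',kc,.044,o);print('knob',kc,p,R.T@(p-P))
```

```text
knob 310 171 32 36
171 322 325
174 316 334
177 313 337
180 311 339
183 310 340
186 310 341
189 310 340
192 312 340
195 313 338
198 314 338
201 315 336
204 318 333
disc [ 0.4967 -0.4585  0.0666] 59 0.00024211351203369536
tool [-0.0025  0.0006  0.1291]
knob (np.float64(325.5), np.float64(192.5)) [ 0.4973 -0.4578  0.044 ] [-0.0015  0.0005  0.0971]
```

Run:
```python
from h import *
import cv2,pickle
from scipy.optimize import least_squares
np.set_printoptions(precision=4,suppress=True)
def fit(n,c0,z,lo,hi,th,g0,sign=0):
    o=pickle.load(open(f'pics/{n}.pkl','rb'));R=np.array(o['ee_rot']);P=o['position']
    g=cv2.cvtColor(cv2.imread(f'pics/{n}.png'),6).astype(np.float32);c0=np.array(c0,float);pts=[]
    for t in np.radians(th):
        d=np.array([np.cos(t),np.sin(t)]);s=np.arange(lo,hi,.5,dtype=np.float32)
        v=cv2.remap(g,(c0[0]+s*d[0]).astype(np.float32)[None],(c0[1]+s*d[1]).astype(np.float32)[None],1)[0]
        e=v[4:]-v[:-4];e=e*sign if sign else abs(e);i=e.argmax()
        if e[i]>15:pts.append(c0+s[i+2]*d)
    W=np.array([plane('wrist',p,z,o)[:2] for p in pts])
    f=least_squares(lambda q:np.hypot(*(W-q[:2]).T)-q[2],g0,loss='soft_l1',f_scale=.0008)
    print(n,z,f.x,len(W),np.median(abs(f.fun)),'tool',R.T@(np.array([*f.x[:2],z])-P))
# inner rim edge: dark->light going outwards (radius 60)
fit('b',(322.7,188),.094,55,72,range(0,360,5),[.551,-.2525,.06],1)
fit('f',(322.7,188),.094,52,75,range(0,360,5),[.551,-.2525,.06],1)
# cartridges' top: outer at a (tall), lower half edge
fit('a',(324.8,192.6),.072,26,40,range(0,181,5),[.378,-.367,.031],1)
```

```text
b 0.094 [ 0.5507 -0.2521  0.0601] 71 0.0001672921376369707 tool [ 0.0037 -0.0025  0.0775]
f 0.094 [ 0.5507 -0.2523  0.0601] 72 0.0001901830843169111 tool [ 0.0005 -0.0028  0.0834]
a 0.072 [ 0.3775 -0.3671  0.0304] 37 0.00018889511131177372 tool [ 0.0027 -0.0004  0.0762]
```

The lid fit is (.4967,-.4585), r 66.6 mm, and the rim fit is (.5507,-.2522), r 60.1 mm. Both match the given sizes. Now I'll grasp the knob, with the tips ending near z≈0.02.

play_rows(
  motion=[
    [-0.4,-0.0015,0.0005,0.01,0],
    [-0.4,0,0,0.025,0],
    [-0.4,0,0,0.03,0],
    [-0.4,0,0,0.03,0],
    [-0.4,0,0,0.02,0],
    [-0.4,0,0,0.015,0],
    [-0.4,0,0,0.01,0],
    [-0.4,0,0,0.005,0],
    [-0.4,0,0,0,0],
  ],
)

```text
time: 14.65
position: [0.4982, -0.4583, -0.0027]
ee_rot: [[0.709, 0.705, 0.0], [0.705, -0.709, -0.0], [-0.0, 0.0, -1.0]]
force: [-0.1, 0.9, -0.3]
opening: 0.0666
finger_force: 0.0
```

play_rows(
  motion=[
    [-0.4,0,0,0.003,0],
    [-0.4,0,0,0.003,0],
    [-0.4,0,0,0.003,0],
    [-0.4,0,0,0,0],
  ],
)

```text
time: 15.05
position: [0.498, -0.4583, -0.0119]
ee_rot: [[0.709, 0.705, -0.0], [0.705, -0.709, 0.0], [0.0, -0.0, -1.0]]
force: [0.3, -0.5, -0.5]
opening: 0.0662
finger_force: 0.0
```

play_rows(
  motion=[
    [0.2,-0.001,-0.0005,0,0],
    [0.6,0,0,0,0],
    [0.6,0,0,0,0],
    [0.6,0,0,0,0],
    [0.6,0,0,0,0],
    [0.6,0,0,0,0],
    [0.6,0,0,0,0],
    [0.6,0,0,0,0],
  ],
  newtons=40,
)

```text
time: 15.85
position: [0.4971, -0.4587, -0.0116]
ee_rot: [[0.709, 0.705, 0.0], [0.705, -0.709, -0.0], [-0.0, 0.0, -1.0]]
force: [-0.2, 0.5, 0.7]
opening: 0.0274
finger_force: 40.0
```

play_rows(
  motion=[
    [0.6,0,0,-0.008,0],
    [0.6,0,0,-0.025,0],
    [0.6,0,0,-0.035,0],
    [0.6,0,0,-0.035,0],
    [0.6,0,0,-0.022,0],
    [0.6,0,0,0,0],
  ],
)

```text
time: 16.45
position: [0.498, -0.4597, 0.117]
ee_rot: [[0.709, 0.705, 0.004], [0.705, -0.709, -0.004], [-0.0, 0.006, -1.0]]
force: [-0.7, -0.5, -3.7]
opening: 0.027
finger_force: 40.0
```

play_rows(
  motion=[
    [0.6,0.008,-0.005,0,0],
    [0.6,0.02,-0.012,0,0],
    [0.6,0.026,-0.015,0,0],
    [0.6,0.026,-0.015,0,0],
    [0.6,0.026,-0.015,0,0],
    [0.6,0.026,-0.015,0,0],
    [0.6,0.024,-0.014,0,0],
    [0.6,0.018,-0.011,0,0],
    [0.6,0.0097,-0.0062,0,0],
    [0.6,0,0,0,0],
    [0.6,0,0,0,0],
  ],
)

```text
time: 17.55
position: [0.5507, -0.2524, 0.1129]
ee_rot: [[0.709, 0.706, -0.001], [0.706, -0.709, 0.0], [-0.0, -0.001, -1.0]]
force: [0.6, -0.5, -2.7]
opening: 0.0269
finger_force: 40.0
```

```bash
python3 w.py i
python3 - <<'E'
from h import *
import cv2
s=capture('side');t=capture('top');w=cv2.imread('pics/i.png')
cv2.imwrite('pics/is.png',s);cv2.imwrite('pics/it.png',t)
o=get_obs();R=o['ee_rot'];print(R.T@(np.array([.5507,-.2522,0])-o['position']),o['finger_force'],o['wrist_torque'])
E
```

```text
17.55 [ 0.5507 -0.2524  0.1129] [[ 0.7085  0.7057 -0.0006]
 [ 0.7057 -0.7085  0.0001]
 [-0.0004 -0.0005 -1.    ]] [-30.8568  30.7005  96.1982  -0.0158  53.1361  14.2676] [ 0.5579 -0.5496 -2.6718] 0.026919801869986514
[ 0.00081029 -0.0007113   0.11313138] 39.999380805529654 [-0.03571629 -0.03159591  0.01094318]
```

play_rows(
  motion=[
    [0.6,0.0003,0.0002,0.006,0],
    [0.6,0,0,0.008,0],
    [0.6,0,0,0.006,0],
    [0.6,0,0,0.004,0],
    [0.6,0,0,0.003,0],
    [0.6,0,0,0.003,0],
    [0.6,0,0,0,0],
  ],
)

```text
time: 18.4
position: [0.5512, -0.2523, 0.083]
ee_rot: [[0.709, 0.705, -0.0], [0.705, -0.709, 0.0], [-0.0, -0.0, -1.0]]
force: [0.3, -0.2, -2.2]
opening: 0.0272
finger_force: 40.0
```

play_rows(
  motion=[
    [0.6,0,0,0.002,0],
    [0.6,0,0,0.002,0],
    [0.6,0,0,0.001,0],
    [0.6,0,0,0,0],
  ],
)

```text
time: 18.8
position: [0.5512, -0.2523, 0.0782]
ee_rot: [[0.709, 0.705, -0.0], [0.705, -0.709, 0.0], [-0.0, -0.0, -1.0]]
force: [0.4, 0.7, -2.5]
opening: 0.0271
finger_force: 40.0
```

The plug has passed below the rim with no contact. Last millimetres now.

play_rows(
  motion=[
    [0.6,0,0,0.001,0],
    [0.6,0,0,0.0007,0],
    [0.6,0,0,0,0],
    [0.6,0,0,0,0],
  ],
)

```text
time: 19.2
position: [0.5513, -0.2524, 0.0767]
ee_rot: [[0.709, 0.705, 0.0], [0.705, -0.709, -0.0], [-0.0, 0.0, -1.0]]
force: [0.5, -0.3, -2.6]
opening: 0.0268
finger_force: 40.0
```

play_rows(
  motion=[
    [0.6,0,0,0.0007,0],
    [0.6,0,0,0,0],
    [0.6,0,0,0,0],
  ],
)

```text
time: 19.5
position: [0.5514, -0.2524, 0.0764]
ee_rot: [[0.709, 0.705, 0.0], [0.705, -0.709, -0.0], [0.0, 0.001, -1.0]]
force: [-1.4, 0.7, 3.6]
opening: 0.0271
finger_force: 40.0
```

Contact at 3.6 N (−2.6 N before contact) at exactly the expected height. Release and retreat.

play_rows(
  motion=[
    [0.4,0,0,0,0],
    [0.2,0,0,0,0],
    [0,0,0,0,0],
    [-0.2,0,0,0,0],
    [-0.2,0,0,0,0],
  ],
)

```text
time: 20.0
position: [0.5513, -0.2524, 0.0758]
ee_rot: [[0.709, 0.705, -0.0], [0.705, -0.709, -0.0], [-0.0, 0.0, -1.0]]
force: [-0.2, 0.7, -1.3]
opening: 0.0541
finger_force: 0.0
```

play_rows(
  motion=[
    [-0.2,0,0,-0.008,0],
    [-0.2,0,0,-0.025,0],
    [-0.2,0,0,-0.035,0],
    [-0.2,0,0,-0.035,0],
    [-0.2,0,0,-0.02,0],
    [-0.2,-0.03,0.03,0,0],
    [-0.2,-0.035,0.03,0,0],
    [-0.2,-0.035,0.03,0,0],
    [-0.2,-0.035,0.03,0,0],
    [-0.2,-0.02,0.02,0,0],
    [-0.2,0,0,0,0],
    [-0.2,0,0,0,0],
  ],
)

```text
time: 21.2
position: [0.5398, -0.4609, 0.1989]
ee_rot: [[0.709, 0.705, -0.0], [0.705, -0.709, 0.0], [0.0, -0.0, -1.0]]
force: [-0.1, 0.3, -0.3]
opening: 0.0568
finger_force: 0.0
```

Run:
```python
from h import *
import cv2
s=capture('side');t=capture('top')
cv2.imwrite('pics/fin.png',np.hstack([cv2.resize(s[130:290,215:415],(500,400),interpolation=2),cv2.resize(t[105:275,235:360],(294,400),interpolation=2)]))
```

```text
(no output)
```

View pics/fin.png

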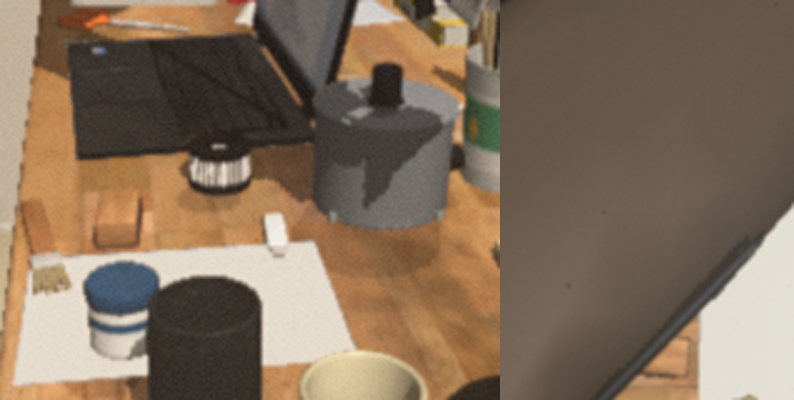

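The side view shows the lid level on the canister, knob at (387,85). The short cartridge, block and jar are where they were. The arm covers the canister in the top view. Handing in.

```bash
python3 -c "
from station import *
print(hand_in())"
```

```text
the job is handed in; nothing more can be done
None
```

The tall cartridge is seated over the spindle and the lid lies level on the canister; both went down gently, the bystanders weren't moved, and I handed the job in after about 21 s of robot time.

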